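# Set up the soak: paddle into the jar, open the safety-capped cleaner

### The arm

A 7-joint arm with a two-finger parallel gripper is mounted at the origin on the work surface. World frame = base frame: x ahead of the robot, y to its left, z up, the work surface at z = 0. Lengths are in m, angles in rad, forces in N, time in s.
With the tool pointing down it reaches from about 0.35 to 0.9 m from the base axis. Payload 8.1 kg.
Tool frame: the origin (TCP) lies between the finger pads; the fingertips stand 19 mm ahead of it and the grasp point (between the pads) is the TCP; x points along the fingers, z is the direction in which the jaws open and shut, and the axes are right-handed (so a half turn about x gives the same grasp; the last joint's range is limited). The gripper opens to 92 mm and grips with 3 to 60 N. Pads are 19 mm wide; open, the fingers measure 130 mm over their backs; the gripper's body (75 mm by 190 mm) begins 47 mm behind the grasp point.
Start: joints at [1.236, 0.434, 0.025, 1.573, -0.012, 1.134, -0.075], TCP at [0.144, -0.608, 0.246] pointing down, gripper open.
Joint ranges: [-2.62, 2.62], [-0.44, 2.09], [-1.27, 1.32], [0.08, 2.57], [-1.32, 4.46], [0.12, 2], [-2.74, 2.74]. Speed limits (rad/s): [2.22, 2.22, 3.01, 3.01, 3.14, 3.14, 3.14].

### API

Orientations are given as a unit quaternion [w, x, y, z].
In Python, from cell import telemetry, viewer, workorder gives the robot as it stands.
- The arm moves only by the shell command python3 -m inch 'ROWS'. ROWS is JSON, a list of rows, each an object of numbers: "hand": the finger opening in m, from 0 to 0.0918; "x", "y", "z": the shift along the tool's x, y, z in m; "wx", "wy", "wz": the turn, a rotation vector about the tool's x, y, z in rad. A call has 1 to 12 rows; each row shifts and turns the commanded pose from where the row before left it, along the tool's axes as they then stand; what a row does not reach is not made up. A row lasts 1/10 s, in which the tool goes at most 50 mm and 8.59 degrees, less where a joint would pass 70% of its speed; a pose out of reach is approached as far as the arm can. A call is refused whole if a number of a shift passes 0.05 or a number of a turn 0.15, either way. A call with a gripper value outside its range is refused whole. The fingers move at their own pace and stop on an object; the grip force is fixed at half the most. Time passes only in rows, so rows that do not move let the fingers close. It gives the time, the measured TCP pose, the force and the opening at its end, in the units of the state.
- telemetry.sense(): the state, without advancing time (a new reading comes with each control period).
- viewer.read_camera(name): name is "scene" or "side" or "wrist"; returns a dict with "frame" (480x640x3 uint8, red, green, blue), "range_z" (480x640 float32, m along the optical axis (not along the pixel's ray), 0 where there is no reading), "camera_matrix" (3x3 intrinsics, pixels), "world_to_cam" (4x4, takes a point from world to camera coordinates); the wrist camera has in their place "tool_from_camera" (4x4, takes a point from camera to tool coordinates, whose origin is the TCP and whose axes are the tool frame's). Camera axes: x right, y up, looking along -z (the intrinsics and any distortion apply to the point x, -y, -z); pixel columns grow to the right and rows downward; lengths in m; the calibration is good to about 2 mm. A picture is of the moment at which its call begins: read the wrist's pose just before it.
- workorder.hand_in(): hands the job in, once; it reports no verdict.
The state is a dict: "time_s": time; "joints": joint angles; "joint_vel": joint speeds; "effort": joint torques, N m; "ee_pos": TCP position; "tcp_rot": TCP orientation; "ft_force": force on the tool from outside, world axes, zero at the start; "wrist_torque": the same for the moment, N m; "opening": finger opening in m.
Only numpy, scipy, OpenCV 4.12 (cv2) and the standard library are available. Lean on these libraries where they do the work, as an engineer would, in place of code of your own. Each camera call takes 0.05 s, during which the arm holds its last target. There are 200 camera calls.

### The job

Get the soak ready: take the rice paddle out of its wooden stand and stand it blade-down in the narrow blue soaking jar, right to the bottom, and let go of it. Then open the green cleaner bottle: press the red safety cap down, twist it counter-clockwise while pressed until it comes free, lift it off and finish still holding the cap level in the gripper, straight above the bottle's mouth and a few centimetres clear of it; do not put it down. Leave the bowls, spatula and tub where they are.

Things in the scene. Friction and masses are not known exactly. Their poses are not given: they have to be found in the camera images.
- paddle: White plastic rice paddle, 190 mm long, 60 g, standing upright, blade-down, in the stand at the start. Origin: the centre of the blade's lower end; z runs up along the handle, y across the blade's width, x through its thickness. Blade 52 mm wide (y), 7 mm thick (x), from z 0 to 76; then a neck 36 mm wide; handle 22 mm (y) by 14 mm (x) from z 84 to 190.
- stand: Fixed wooden paddle stand, 60 (x) x 86 (y) x 55 mm high, with a slot 10 mm (x) by 58 mm (y) open at the top, its floor 8 mm above the counter. Origin: centre of its underside on the counter.
- jar: Fixed narrow blue ceramic soaking jar, open at the top, 34 (x) x 72 (y) x 85 mm high, walls and floor 5 mm, so the inside is 24 x 62 mm. Origin: centre of its underside on the counter. Its long side runs along its y axis.
- bottle: Fixed green cleaner bottle, 80 mm in diameter up to a height of 92 mm, sloping in to a neck 32 mm in diameter whose mouth is 145 mm above the counter; a spring-loaded white insert 20 mm across stands in the mouth, up to 9 mm above it when uncapped. Origin: centre of its underside on the counter, z up.
- cap: Red round push-and-turn safety cap on the bottle's neck, 54 mm in diameter (56 over its ribs), 30 mm high, 35 g, hollow. Origin: centre of its lower edge, 130 mm above the counter when shut; z up along its axis. Its x axis (white stripe on top) lies along the bottle's x axis when shut; how it unlocks is told under cap_top.
- cap_top (a point): Centre of the cap's top. Unlocking: press down 5 mm (spring: 4 N at first, 10 N at 5 mm; bottoms at 7 mm, 12 N) and, pressed, turn counter-clockwise seen from above. The catch is passed by 42 degrees (0.73 rad); from 46 to 74 degrees (0.8 to 1.3 rad) it lifts straight off, best at 60 degrees (1.05 rad); there a stop blocks it. It cannot turn clockwise.
- bottle_mouth (a point): Centre of the rim of the bottle's neck, 145 mm above the counter, under the cap.
- bowl_white: White ceramic bowl, 112 mm across, 58 mm high, loose bystander. Origin: centre of its underside.
- bowl_blue: Blue ceramic bowl, 116 mm across, 60 mm high, loose bystander. Origin: centre of its underside.
- spatula: Steel fan-shaped spatula with a black handle lying flat, about 245 mm long, 10 mm thick, loose bystander. Origin: at counter height, in the steel neck just beyond the handle; its x axis runs along it towards the fan (from -128 to +115 mm).
- tub: Cypress-wood mixing tub with copper bands, 260 mm across, 85 mm high, loose bystander. Origin: centre of its underside.

How it is judged:
By the outcome, as a careful person would: the job done as asked, in the order asked, and still so for the second after the job is handed in, while the arm keeps its last pose, push and grip.
It also fails if it takes over 58 s, if anything falls off the work surface, if the arm or the gripper's body presses on something with over 40 N, if the wrist force passes 120 N, or if a joint passes its speed limit or range.

## Working session

There is one attempt and no reset: what is moved stays moved. The work goes in short steps, Python scripts to look and compute and a shell command to move; the robot and the scene stay as the last step left them, time stands still between calls to the robot, and variables do not carry over. Pictures are saved under pics/ and viewed, about 8 in all and at most 12, crops included, and the job is handed in when it is done.

```bash
ls; mkdir -p pics
python3 - <<'E'
from cell import telemetry, viewer
import cv2,numpy as np,pickle
s=telemetry.sense();print(s)
d={}
for n in ["scene","side"]:
    c=viewer.read_camera(n);d[n]=c
    print(n,c["camera_matrix"].tolist(),np.round(c["world_to_cam"],3).tolist(),[k for k in c])
pickle.dump(d,open("cams.pkl","wb"))
cv2.imwrite("pics/a.png",d["scene"]["frame"][:,:,::-1])
cv2.imwrite("pics/b.png",d["side"]["frame"][:,:,::-1])
E
```

```text
pics
{'time_s': 0.0, 'joints': array([ 1.2364089 ,  0.43522517,  0.02496475,  1.57410977, -0.01161295,
        1.13400357, -0.07511767]), 'joint_vel': array([ 0.00012709, -0.00160869, -0.00289927, -0.00094056,  0.00140024,
        0.00025034,  0.00061267]), 'effort': array([ 1.17650270e-03, -6.67862821e+01,  9.85359661e-01, -3.14457500e+01,
       -6.05583494e-02,  4.28743742e-02,  1.80087386e-04]), 'ee_pos': array([ 0.14341491, -0.60781746,  0.24493859]), 'tcp_rot': array([ 0.55397334,  0.43916636,  0.55491501, -0.43853823]), 'ft_force': array([ 0.66866575, -0.36701172, -0.06550064]), 'wrist_torque': array([-0.02362984, -0.00273888,  0.01646389]), 'opening': 0.09145488092320661}
scene [[439.3423425999922, 0.0, 324.9851895054397], [0.0, 439.3423425999922, 239.5210228833701], [0.0, 0.0, 1.0]] [[-0.733, 0.68, 0.01, 0.465], [-0.507, -0.556, 0.658, 0.19], [0.453, 0.478, 0.753, -1.435], [0.0, 0.0, 0.0, 1.0]] ['frame', 'range_z', 'camera_matrix', 'world_to_cam']
side [[510.77668202251357, 0.0, 315.30483743980665], [0.0, 510.77668202251357, 234.092943584258], [0.0, 0.0, 1.0]] [[-0.923, -0.386, 0.004, 0.508], [0.232, -0.547, 0.804, -0.252], [-0.308, 0.743, 0.594, -1.034], [0.0, 0.0, 0.0, 1.0]] ['frame', 'range_z', 'camera_matrix', 'world_to_cam']
```

View pics/a.png

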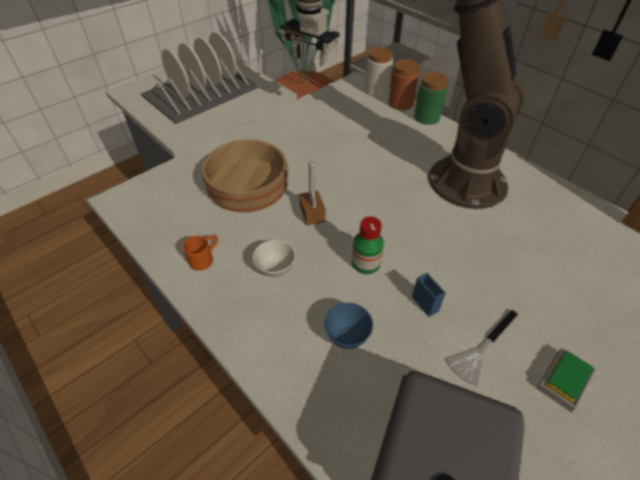

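View pics/b.png

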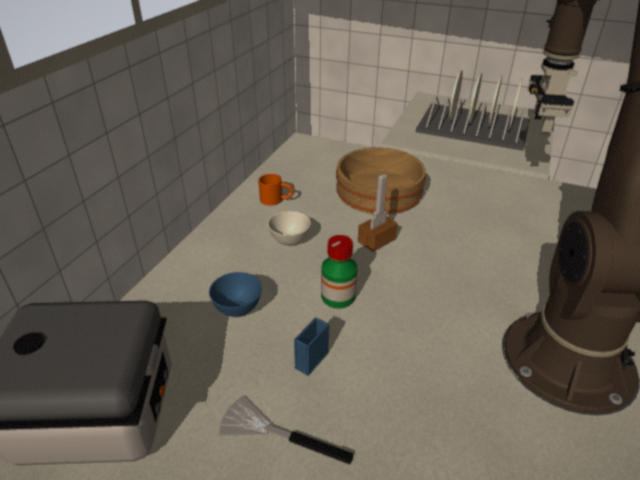

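The scene picture shows the paddle at (311,180) in its stand (313,207), the bottle and cap at (368,245), the jar at (429,295), the bowls at (272,258) and (349,326), the tub at (245,175) and the spatula at (483,350). The side picture shows the paddle at (381,205), bottle at (339,275) and jar at (311,346).

```bash
cat > h.py <<'E'
import numpy as np,cv2
from scipy.spatial.transform import Rotation as R
def cloud(c,T=None):
    "Nx: world points + colours + pixels"
    K=c["camera_matrix"];z=c["range_z"];v,u=np.nonzero(z>0);d=z[v,u]
    p=np.c_[(u-K[0,2])/K[0,0]*d,-(v-K[1,2])/K[1,1]*d,-d]
    if T is None: T=np.linalg.inv(c["world_to_cam"])
    return p@T[:3,:3].T+T[:3,3],c["frame"][v,u],np.c_[u,v]
def quat(q): return R.from_quat(np.r_[q[1:],q[0]])
E
python3 - <<'E'
import pickle,cv2,numpy as np
from h import *
d=pickle.load(open("cams.pkl","rb"))
def rect(P,n):
    r=cv2.minAreaRect((P[:,:2]*1000).astype(np.float32)); print("  ",n,len(P),np.round(r[0],1),np.round(r[1],1),round(r[2],1),"mean",np.round(P.mean(0)*1000,1))
roi={"scene":dict(stand=(285,150,335,230),bottle=(345,210,390,280),jar=(405,265,450,320)),
"side":dict(stand=(350,170,405,255),bottle=(315,230,362,312),jar=(285,312,335,380))}
for n,c in d.items():
    P,C,U=cloud(c);print(n)
    hsv=cv2.cvtColor(C[None],cv2.COLOR_RGB2HSV)[0]
    def sel(k):
        a=roi[n][k];return (U[:,0]>a[0])&(U[:,0]<a[2])&(U[:,1]>a[1])&(U[:,1]<a[3])
    s=sel("stand");Q=P[s]; H=hsv[s]
    wood=H[:,1]>90
    rect(Q[wood&(abs(Q[:,2]-.055)<.006)],"standtop"); rect(Q[wood&(Q[:,2]>.012)&(Q[:,2]<.065)],"stand all")
    for a,b in((.07,.1),(.1,.13),(.13,.16),(.16,.21)):
        m=~wood&(Q[:,2]>a)&(Q[:,2]<b)
        if m.sum()>4: rect(Q[m],f"handle{a}")
    m=~wood&(Q[:,2]>.07);print("   zmax",Q[m][:,2].max())
    s=sel("bottle");Q=P[s];H=hsv[s]
    red=(H[:,1]>150)&((H[:,0]<8)|(H[:,0]>172))&(Q[:,2]>.12)
    rect(Q[red],"cap"); rect(Q[red&(abs(Q[:,2]-.16)<.005)],"captop")
    wh=(H[:,1]<110)&(Q[:,2]>.15);
    if wh.sum()>2: rect(Q[wh],"stripe")
    grn=(Q[:,2]<.09)&(Q[:,2]>.02);rect(Q[grn],"body")
    (cx,res,_,_)=np.linalg.lstsq(np.c_[2*Q[grn][:,:2],np.ones(grn.sum())],(Q[grn][:,:2]**2).sum(1),rcond=None);print("   circ",cx[:2],np.sqrt(cx[2]+cx[0]**2+cx[1]**2))
    s=sel("jar");Q=P[s];rect(Q[abs(Q[:,2]-.085)<.006],"jartop");rect(Q[(Q[:,2]>.012)&(Q[:,2]<.092)],"jar all")
    for b in("stand","bottle","jar"):
        x0,y0,x1,y1=roi[n][b];
cv2.imwrite("pics/c.png",np.hstack([cv2.resize(d[n]["frame"][y0:y1,x0:x1,::-1],(260,400),interpolation=2) for n in d for (x0,y0,x1,y1) in [roi[n]["bottle"]]]+[cv2.resize(d["side"]["frame"][312:380,285:335,::-1],(260,400),interpolation=2)]))
E
```

```text
scene
   standtop 338 [ 459.6 -278.9] [197.7  65.9] 69.5 mean [ 482.7 -224.7   54.9]
   stand all 560 [ 454.6 -292.9] [227.5  66.3] 69.5 mean [ 487.7 -218.7   45.3]
   handle0.07 42 [ 479.1 -224.8] [42.6 12.1] 72.3 mean [ 483.8 -219.3   85.4]
   handle0.1 49 [ 477.  -229.7] [23.4 14.6] 68.4 mean [ 480.9 -225.2  115. ]
   handle0.13 52 [ 481.7 -229.1] [10.7 24.2] 4.8 mean [ 481.4 -225.8  145.7]
   handle0.16 83 [ 478.1 -229.5] [23.6 14.1] 48.3 mean [ 480.2 -227.   184. ]
   zmax 0.19991371435429328
   cap 341 [495.3  12.5] [52.1 48.7] 33.6 mean [500.4  16.2 155.1]
   captop 230 [494.8  12.2] [52.1 47.1] 43.1 mean [496.   11.8 160.2]
   stripe 38 [4.93e+02 3.00e-01] [44.9 40.9] 32.2 mean [496.2   2.4 159.4]
   body 503 [511.5  24.3] [38.7 80.3] 39.1 mean [518.1  28.9  56.8]
   circ [0.49377819 0.00955877] 0.03944866637111141
   jartop 204 [477.8 202.5] [73.  35.8] 77.3 mean [478.3 203.6  83.9]
   jar all 885 [478.5 202.5] [73.4 37.2] 77.3 mean [483.  205.2  58.4]
side
   standtop 479 [ 491.4 -271. ] [148.6 193.2] 14.3 mean [ 480.  -249.7   54.4]
   stand all 1856 [ 509.3 -373.7] [165.8
[... 156 characters left out ...]
2.6 15.2] 32.7 mean [ 470.7 -222.3  115.5]
   handle0.13 88 [ 473.  -116.1] [236.7  19.3] 89.7 mean [ 471.  -216.9  145.2]
   handle0.16 135 [ 471.4 -225.9] [22.3 14.8] 55.6 mean [ 471.1 -223.4  181.2]
   zmax 0.19966904866297408
   cap 512 [489.4  14.2] [50.9 56.1] 19.5 mean [486.6  21.7 153.1]
   captop 300 [490.7  12.9] [50.9 53.7] 38.5 mean [489.   14.  159.3]
   stripe 15 [484.3  12. ] [45.9 10.4] 38.8 mean [490.7  16.6 158.8]
   body 880 [483.9 -74.7] [258.5  79.4] 87.2 mean [480.6  34.3  55.6]
   circ [ 0.51541195 -0.0712353 ] 0.1207076379575009
   jartop 275 [473.5 205.6] [73.5 35.2] 76.2 mean [473.1 207.6  83. ]
   jar all 1326 [472.9 205.9] [73.7 36.4] 76.1 mean [471.1 211.9  56.9]
```

View pics/c.png

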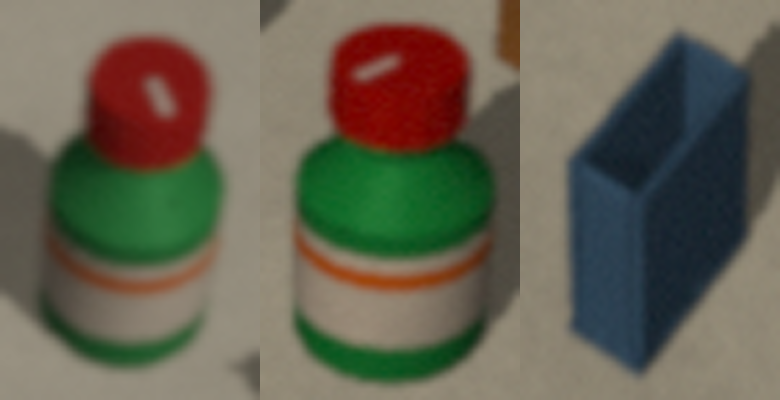

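```bash
cat >> h.py <<'E'
def go(pos,yaw,s=None):
    "rows to reach TCP pos pointing down with jaw axis (tool z) at yaw (mod pi); shift in present tool axes, then turn"
    from cell import telemetry
    s=s or telemetry.sense();r=quat(s["tcp_rot"]);M=r.as_matrix()
    cur=np.arctan2(M[1,2],M[0,2]);dy=(yaw-cur+np.pi/2)%np.pi-np.pi/2
    x=np.array([0,0,-1.]);z=np.array([np.cos(cur+dy),np.sin(cur+dy),0]);G=np.c_[x,np.cross(z,x),z]
    print("t",round(s["time_s"],2),"pos",np.round(s["ee_pos"],4),"jawyaw",round(np.degrees(cur),1),"dyaw",round(np.degrees(dy),1),"F",np.round(s["ft_force"],1),"open",round(s["opening"],4),"j",np.round(s["joints"],2))
    print("shift tool",np.round(M.T@(np.array(pos)-s["ee_pos"]),4),"turn",np.round((r.inv()*R.from_matrix(G)).as_rotvec(),4))
E
python3 - <<'E'
import pickle
from h import *
d=pickle.load(open("cams.pkl","rb"))
for n,c in d.items():
    P,C,U=cloud(c)
    for nm,(x,y,r),(a,b) in [("stand",(.475,-.227,.055),(.048,.062)),("low",(.475,-.227,.055),(.065,.1)),("hnd",(.475,-.227,.04),(.1,.19)),("top",(.475,-.227,.03),(.194,.205))]:
        Q=P[(np.hypot(P[:,0]-x,P[:,1]-y)<r)&(P[:,2]>a)&(P[:,2]<b)]
        q=cv2.minAreaRect((Q[:,:2]*1000).astype(np.float32));print(n,nm,len(Q),np.round(q[0],1),np.round(q[1],1),round(q[2],1))
    Q=P[(P[:,2]>.06)&(P[:,2]<.1)&(P[:,1]<-.25)&(P[:,1]>-.75)&(P[:,0]<.8)&(P[:,0]>.2)];print("tub",Q[:,:2].min(0),Q[:,:2].max(0))
go([.474,-.227,.245],np.radians(-18))
E
```

```text
scene stand 393 [ 476.3 -230.6] [90.3 62.1] 61.2
scene low 51 [ 479.2 -224.8] [42.7 12.3] 70.8
scene hnd 150 [ 481.3 -229.1] [15.1 23.3] 16.7
scene top 27 [ 476.5 -229.7] [24.2 12.9] 62.4
tub [ 0.41285669 -0.59805687] [ 0.79987537 -0.27627269]
side stand 408 [ 470.3 -228.3] [92.8 62.8] 60.0
side low 149 [ 473.5 -227.5] [53.8 14.9] 64.8
side hnd 274 [ 469.5 -224.3] [25.2 15.3] 33.7
side top 29 [ 471.7 -226.9] [16.9 15.8] 83.5
tub [ 0.40609015 -0.59633988] [ 0.79987802 -0.25028736]
t 0.1 pos [ 0.1434 -0.6079  0.245 ] jawyaw -76.7 dyaw 58.7 F [-0.2 -0.3 -1.2] open 0.0918 j [ 1.24  0.44  0.02  1.57 -0.01  1.13 -0.08]
shift tool [ 4.000e-04  4.092e-01 -2.948e-01] turn [-1.0249e+00 -1.3000e-03 -6.0000e-04]
```

```bash
python3 -m inch '[{"y":0.034,"z":-0.0245,"x":-0.008},{"y":0.034,"z":-0.0245,"x":-0.008},{"y":0.034,"z":-0.0245,"x":-0.008},{"y":0.034,"z":-0.0245,"x":-0.008},{"y":0.034,"z":-0.0245},{"y":0.034,"z":-0.0245},{"y":0.034,"z":-0.0245},{"y":0.034,"z":-0.0245},{"y":0.034,"z":-0.0245},{"y":0.034,"z":-0.0245},{"y":0.034,"z":-0.0245},{"y":0.034,"z":-0.0245}]'
python3 -m inch '[{"wx":-0.14},{"wx":-0.14},{"wx":-0.14},{"wx":-0.14},{"wx":-0.14},{"wx":-0.14},{}]'
cat > look.py <<'E'
import sys,pickle
from h import *
from cell import telemetry,viewer
def look(name):
    s=telemetry.sense();c=viewer.read_camera("wrist")
    T=np.eye(4);T[:3,:3]=quat(s["tcp_rot"]).as_matrix();T[:3,3]=s["ee_pos"]
    T=T@c["tool_from_camera"]
    cv2.imwrite(f"pics/{name}.png",c["frame"][:,:,::-1]);c["T"]=T;pickle.dump(c,open(name+".pkl","wb"))
    return (*cloud(c,T),s)
def near(P,x,y,r,a,b,nm):
    Q=P[(np.hypot(P[:,0]-x,P[:,1]-y)<r)&(P[:,2]>a)&(P[:,2]<b)]
    if len(Q)<5: return print(nm,"none")
    q=cv2.minAreaRect((Q[:,:2]*1000).astype(np.float32));print(nm,len(Q),np.round(q[0],1),np.round(q[1],1),round(q[2],1))
E
python3 - <<'E'
from look import *
P,C,U,s=look("w1")
near(P,.474,-.229,.055,.048,.062,"stand");near(P,.474,-.229,.04,.1,.19,"hnd");near(P,.474,-.229,.03,.19,.21,"top")
go([.474,-.229,.162],np.radians(-29),s)
E
```

```text
stand none
hnd none
top none
t 0.1 pos [ 0.1434 -0.6079  0.245 ] jawyaw -76.7 dyaw 47.7 F [-0.2 -0.3 -1.2] open 0.0918 j [ 1.24  0.44  0.02  1.57 -0.01  1.13 -0.08]
shift tool [ 0.0834  0.4088 -0.2927] turn [-8.329e-01 -1.300e-03 -4.000e-04]invalid input at $[0]: expected keys hand, x, y, z, wx, wy, wz
invalid input at $[0]: expected keys hand, x, y, z, wx, wy, wz
```

View pics/w1.png

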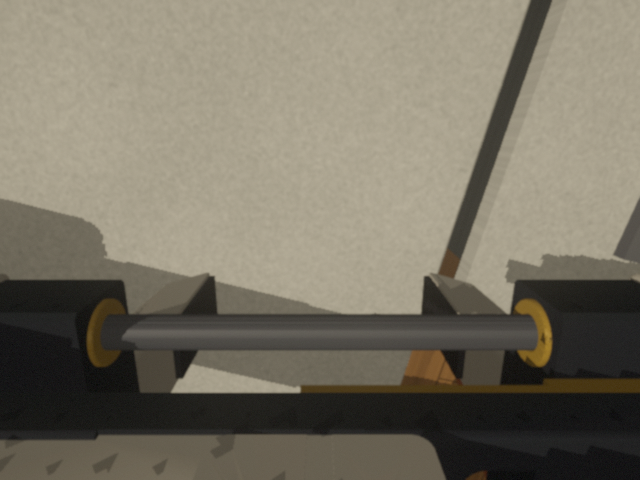

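The wrist picture shows the open fingers at (190,330) and (450,330), with counter beyond them. The move was refused because every row needs all seven keys, so the arm hasn't moved.

```bash
python3 -m inch '[{"hand":0.09,"x":-0.008,"y":0.034,"z":-0.0245,"wx":0,"wy":0,"wz":0},{"hand":0.09,"x":-0.008,"y":0.034,"z":-0.0245,"wx":0,"wy":0,"wz":0},{"hand":0.09,"x":-0.008,"y":0.034,"z":-0.0245,"wx":0,"wy":0,"wz":0},{"hand":0.09,"x":-0.008,"y":0.034,"z":-0.0245,"wx":0,"wy":0,"wz":0},{"hand":0.09,"x":0,"y":0.034,"z":-0.0245,"wx":0,"wy":0,"wz":0},{"hand":0.09,"x":0,"y":0.034,"z":-0.0245,"wx":0,"wy":0,"wz":0},{"hand":0.09,"x":0,"y":0.034,"z":-0.0245,"wx":0,"wy":0,"wz":0},{"hand":0.09,"x":0,"y":0.034,"z":-0.0245,"wx":0,"wy":0,"wz":0},{"hand":0.09,"x":0,"y":0.034,"z":-0.0245,"wx":0,"wy":0,"wz":0},{"hand":0.09,"x":0,"y":0.034,"z":-0.0245,"wx":0,"wy":0,"wz":0}]'
python3 -m inch '[{"hand":0.09,"x":0,"y":0,"z":0,"wx":-0.14,"wy":0,"wz":0},{"hand":0.09,"x":0,"y":0,"z":0,"wx":-0.14,"wy":0,"wz":0},{"hand":0.09,"x":0,"y":0,"z":0,"wx":-0.14,"wy":0,"wz":0},{"hand":0.09,"x":0,"y":0,"z":0,"wx":-0.14,"wy":0,"wz":0},{"hand":0.09,"x":0,"y":0,"z":0,"wx":-0.14,"wy":0,"wz":0},{"hand":0.09,"x":0,"y":0,"z":0,"wx":-0.14,"wy":0,"wz":0},{"hand":0.09,"x":0,"y":0,"z":0,"wx":0,"wy":0,"wz":0}]'
python3 - <<'E'
from look import *
P,C,U,s=look("w2")
near(P,.474,-.229,.055,.048,.062,"stand");near(P,.474,-.229,.04,.1,.19,"hnd");near(P,.474,-.229,.03,.19,.21,"top")
go([.474,-.229,.162],np.radians(-29),s)
E
```

```text
time_s: 1.15
ee_pos: [0.419, -0.2903, 0.2777]
tcp_rot: [0.554, 0.439, 0.554, -0.439]
ft_force: [0.3, -1.3, -0.2]
opening: 0.09
time_s: 1.85
ee_pos: [0.418, -0.2918, 0.2775]
tcp_rot: [0.685, 0.174, 0.686, -0.174]
ft_force: [0.6, -0.6, -0.6]
opening: 0.0901
stand 4996 [ 474.  -229.4] [86.3 60.1] 62.8
hnd 209 [ 468.5 -228.9] [22.8  6.5] 81.4
top 1009 [ 474.2 -229.1] [21.7 14.1] 62.0
t 1.85 pos [ 0.418  -0.2918  0.2775] jawyaw -28.5 dyaw -0.5 F [ 0.6 -0.6 -0.6] open 0.0901 j [ 0.76  0.24 -0.31  1.78  0.08  1.13 -0.08]
shift tool [0.1155 0.0819 0.0194] turn [ 0.0092 -0.0005 -0.0001]
```

View pics/w2.png

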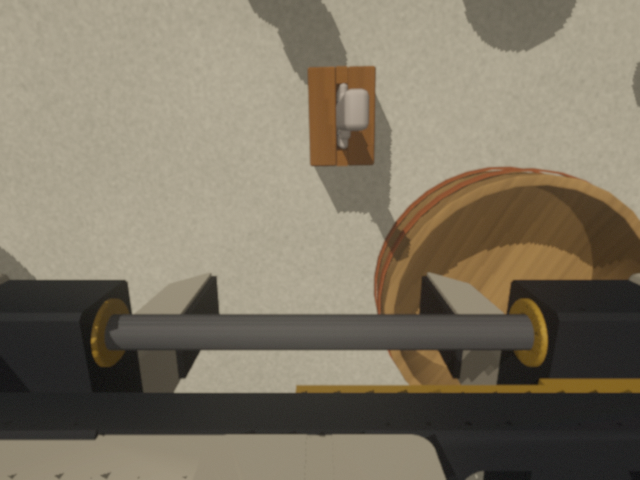

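The wrist view shows the paddle's top at (355,108) in the slot of the stand, and the tub at the right. Its measurements agree with the fixed cameras: handle at (474.1, -229.2), yaw about 62.4°.

```bash
python3 -m inch '[{"hand":0.06,"x":0,"y":0.041,"z":0.0095,"wx":-0.015,"wy":0,"wz":0},{"hand":0.06,"x":0,"y":0.041,"z":0.0095,"wx":0,"wy":0,"wz":0},{"hand":0.06,"x":0,"y":0,"z":0,"wx":0,"wy":0,"wz":0},{"hand":0.06,"x":0.04,"y":0,"z":0,"wx":0,"wy":0,"wz":0},{"hand":0.06,"x":0.04,"y":0,"z":0,"wx":0,"wy":0,"wz":0},{"hand":0.06,"x":0.035,"y":0,"z":0,"wx":0,"wy":0,"wz":0},{"hand":0.06,"x":0,"y":0,"z":0,"wx":0,"wy":0,"wz":0},{"hand":0.06,"x":0,"y":0,"z":0,"wx":0,"wy":0,"wz":0}]'
python3 -c "
from h import *
go([.4741,-.2292,.162],np.radians(-27.6))"
```

```text
time_s: 2.7
ee_pos: [0.4736, -0.2285, 0.1632]
tcp_rot: [0.686, 0.17, 0.687, -0.17]
ft_force: [-0.7, -0.1, 0.5]
opening: 0.0594
t 2.7 pos [ 0.4736 -0.2285  0.1632] jawyaw -27.9 dyaw 0.3 F [-0.7 -0.1  0.5] open 0.0594 j [ 0.6   0.39 -0.33  1.89  0.16  0.89 -0.3 ]
shift tool [ 0.0012 -0.0004  0.0008] turn [-0.0045 -0.0009  0.0001]
```

```bash
python3 -m inch '[{"hand":0.0,"x":0,"y":0,"z":0.0008,"wx":0,"wy":0,"wz":0},{"hand":0.0,"x":0,"y":0,"z":0,"wx":0,"wy":0,"wz":0},{"hand":0.0,"x":0,"y":0,"z":0,"wx":0,"wy":0,"wz":0},{"hand":0.0,"x":0,"y":0,"z":0,"wx":0,"wy":0,"wz":0},{"hand":0.0,"x":0,"y":0,"z":0,"wx":0,"wy":0,"wz":0},{"hand":0.0,"x":0,"y":0,"z":0,"wx":0,"wy":0,"wz":0},{"hand":0.0,"x":-0.01,"y":0,"z":0,"wx":0,"wy":0,"wz":0},{"hand":0.0,"x":-0.02,"y":0,"z":0,"wx":0,"wy":0,"wz":0}]'
python3 -m inch '[{"hand":0.0,"x":-0.03,"y":0,"z":0,"wx":0,"wy":0,"wz":0},{"hand":0.0,"x":-0.03,"y":0,"z":0,"wx":0,"wy":0,"wz":0},{"hand":0.0,"x":-0.035,"y":0,"z":0,"wx":0,"wy":0,"wz":0},{"hand":0.0,"x":-0.035,"y":0,"z":0,"wx":0,"wy":0,"wz":0},{"hand":0.0,"x":-0.035,"y":0,"z":0,"wx":0,"wy":0,"wz":0},{"hand":0.0,"x":0,"y":0,"z":0,"wx":0,"wy":0,"wz":0}]'
python3 -c "
from h import *
go([.4757,.204,.36],np.radians(76.7-90))"
```

```text
time_s: 3.5
ee_pos: [0.474, -0.2287, 0.1925]
tcp_rot: [0.686, 0.17, 0.687, -0.169]
ft_force: [-0.0, -1.0, 0.2]
opening: 0.0138
time_s: 4.1
ee_pos: [0.4762, -0.229, 0.3632]
tcp_rot: [0.689, 0.169, 0.684, -0.17]
ft_force: [0.4, 0.7, -0.7]
opening: 0.0136
t 4.1 pos [ 0.4762 -0.229   0.3632] jawyaw -27.7 dyaw 14.4 F [ 0.4  0.7 -0.7] open 0.0136 j [ 0.63  0.22 -0.35  1.6   0.08  1.33 -0.22]
shift tool [ 0.0019  0.3831 -0.2018] turn [-2.517e-01  8.200e-03  2.000e-04]
```

```bash
python3 -m inch '[{"hand":0.0,"x":0,"y":0.01,"z":0,"wx":-0.125,"wy":0.004,"wz":0},{"hand":0.0,"x":0,"y":0.02,"z":0,"wx":-0.125,"wy":0.004,"wz":0},{"hand":0.0,"x":0,"y":0.033,"z":-0.011,"wx":0,"wy":0,"wz":0},{"hand":0.0,"x":0,"y":0.035,"z":-0.011,"wx":0,"wy":0,"wz":0},{"hand":0.0,"x":0,"y":0.035,"z":-0.011,"wx":0,"wy":0,"wz":0},{"hand":0.0,"x":0,"y":0.035,"z":-0.011,"wx":0,"wy":0,"wz":0},{"hand":0.0,"x":0,"y":0.035,"z":-0.011,"wx":0,"wy":0,"wz":0},{"hand":0.0,"x":0,"y":0.035,"z":-0.011,"wx":0,"wy":0,"wz":0},{"hand":0.0,"x":0,"y":0.035,"z":-0.011,"wx":0,"wy":0,"wz":0},{"hand":0.0,"x":0,"y":0.03,"z":-0.011,"wx":0,"wy":0,"wz":0},{"hand":0.0,"x":0,"y":0.02,"z":-0.011,"wx":0,"wy":0,"wz":0},{"hand":0.0,"x":0,"y":0,"z":0,"wx":0,"wy":0,"wz":0}]'
python3 - <<'E'
from look import *
P,C,U,s=look("w3")
near(P,.4757,.204,.055,.077,.093,"jar");near(P,.4757,.204,.055,.02,.093,"jarall");near(P,.493,.0125,.05,.15,.17,"cap")
go([.4757,.204,.36],np.radians(76.7-90),s)
E
```

```text
time_s: 5.3
ee_pos: [0.4561, 0.1104, 0.3589]
tcp_rot: [0.7, 0.082, 0.705, -0.079]
ft_force: [0.4, 0.0, -1.1]
opening: 0.014
jar 990 [475.1 204.2] [71.3 33.1] 77.6
jarall 1300 [475.1 204.2] [71.3 33.1] 77.6
cap 184 [497.   35.1] [ 6.4 34.5] 78.1
t 5.3 pos [0.4561 0.1104 0.3589] jawyaw -13.1 dyaw -0.2 F [ 0.4  0.  -1.1] open 0.014 j [ 0.2   0.16 -0.63  1.7   0.09  1.31 -0.67]
shift tool [-0.0009  0.0956 -0.0021] turn [ 0.0039 -0.0088 -0.0019]
```

View pics/w3.png

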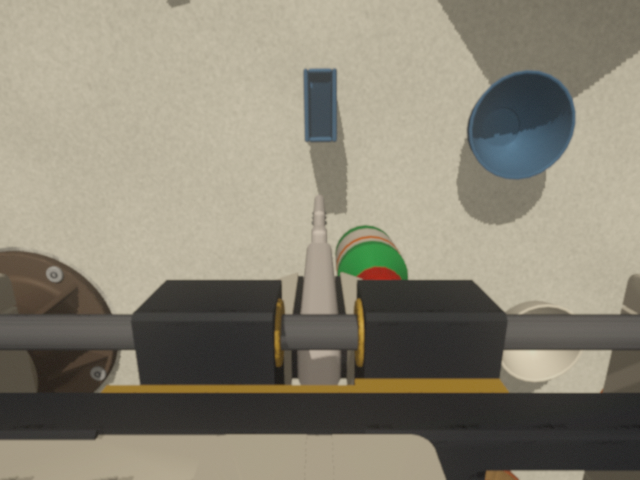

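The wrist view shows the jar at (320,105), the paddle tip in line with it at (320,200), and the bottle clear to the right.

```bash
python3 -m inch '[{"hand":0.0,"x":0,"y":0.024,"z":-0.0006,"wx":-0.01,"wy":-0.0088,"wz":-0.002},{"hand":0.0,"x":0,"y":0.036,"z":-0.0006,"wx":0,"wy":0,"wz":0},{"hand":0.0,"x":0,"y":0.024,"z":-0.0006,"wx":0,"wy":0,"wz":0},{"hand":0.0,"x":0,"y":0.0115,"z":-0.0006,"wx":0,"wy":0,"wz":0},{"hand":0.0,"x":0.03,"y":0,"z":0,"wx":0,"wy":0,"wz":0},{"hand":0.0,"x":0.035,"y":0,"z":0,"wx":0,"wy":0,"wz":0},{"hand":0.0,"x":0.03,"y":0,"z":0,"wx":0,"wy":0,"wz":0},{"hand":0.0,"x":0,"y":0,"z":0,"wx":0,"wy":0,"wz":0}]'
python3 - <<'E'
from look import *
from cell import viewer
go([.4752,.2042,.161],np.radians(77.4-90))
for n in("side","scene"):
    c=viewer.read_camera(n);P,C,U=cloud(c);near(P,.4752,.2042,.06,.112,.172,n+" blade")
    near(P,.4752,.2042,.06,.075,.093,n+" jar")
    if n=="side": cv2.imwrite("pics/d.png",cv2.resize(c["frame"][200:400,200:440,::-1],(720,600)))
E
```

```text
time_s: 6.15
ee_pos: [0.4753, 0.1971, 0.2601]
tcp_rot: [0.701, 0.078, 0.704, -0.082]
ft_force: [-0.1, 0.2, -0.5]
opening: 0.0136
t 6.15 pos [0.4753 0.1971 0.2601] jawyaw -12.9 dyaw 0.3 F [-0.1  0.2 -0.5] open 0.0136 j [ 0.02  0.32 -0.66  1.77  0.22  1.13 -0.94]
shift tool [ 0.099   0.0075 -0.0012] turn [-0.0058 -0.0046  0.0063]
side blade 406 [470.3 199.7] [50.3  8.1] 72.5
side jar 320 [472.9 205.4] [74.9 34.7] 77.5
scene blade 305 [479.9 195.7] [52.5  8.2] 82.5
scene jar 236 [477.5 203. ] [73.2 36.4] 77.7
```

View pics/d.png

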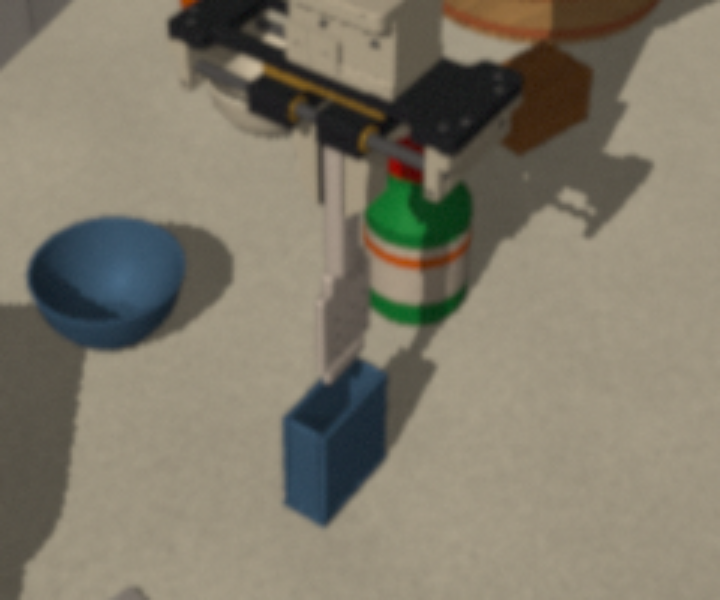

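The side crop shows the blade hanging above the jar mouth at (340,375), short of centre towards the bottle. Both cameras and the TCP put it about 7 mm off, so I'll correct that and insert.

```bash
python3 -m inch '[{"hand":0.0,"x":0,"y":0.0072,"z":-0.001,"wx":-0.005,"wy":-0.004,"wz":0.006},{"hand":0.0,"x":0,"y":0,"z":0,"wx":0,"wy":0,"wz":0},{"hand":0.0,"x":0.02,"y":0,"z":0,"wx":0,"wy":0,"wz":0},{"hand":0.0,"x":0.02,"y":0,"z":0,"wx":0,"wy":0,"wz":0},{"hand":0.0,"x":0.01,"y":0,"z":0,"wx":0,"wy":0,"wz":0},{"hand":0.0,"x":0,"y":0,"z":0,"wx":0,"wy":0,"wz":0}]'
python3 -c "
from h import *
go([.4752,.2042,.161],np.radians(77.4-90))"
```

```text
time_s: 6.85
ee_pos: [0.4775, 0.2074, 0.2133]
tcp_rot: [0.704, 0.079, 0.701, -0.076]
ft_force: [0.3, -0.4, -1.3]
opening: 0.0137
t 6.85 pos [0.4775 0.2074 0.2133] jawyaw -12.5 dyaw -0.1 F [ 0.3 -0.4 -1.3] open 0.0137 j [-0.01  0.37 -0.65  1.83  0.26  1.02 -0.99]
shift tool [ 0.0522 -0.0039 -0.0017] turn [ 0.001   0.0038 -0.0041]
```

```bash
python3 -m inch '[{"hand":0.0,"x":0,"y":-0.0035,"z":-0.0015,"wx":0,"wy":0.004,"wz":-0.004},{"hand":0.0,"x":0.015,"y":0,"z":0,"wx":0,"wy":0,"wz":0},{"hand":0.0,"x":0.015,"y":0,"z":0,"wx":0,"wy":0,"wz":0},{"hand":0.0,"x":0.01,"y":0,"z":0,"wx":0,"wy":0,"wz":0},{"hand":0.0,"x":0.005,"y":0,"z":0,"wx":0,"wy":0,"wz":0},{"hand":0.0,"x":0,"y":0,"z":0,"wx":0,"wy":0,"wz":0}]'
python3 -c "
from h import *
go([.4752,.2042,.161],np.radians(77.4-90))"
```

```text
time_s: 7.45
ee_pos: [0.4756, 0.2045, 0.1687]
tcp_rot: [0.703, 0.078, 0.703, -0.077]
ft_force: [-0.5, 0.8, -1.1]
opening: 0.0138
t 7.45 pos [0.4756 0.2045 0.1687] jawyaw -12.6 dyaw -0.0 F [-0.5  0.8 -1.1] open 0.0138 j [-0.03  0.42 -0.63  1.89  0.3   0.93 -1.02]
shift tool [ 0.0077 -0.0004 -0.0003] turn [ 0.0009  0.0005 -0.0007]
```

```bash
python3 -m inch '[{"hand":0.0,"x":0.004,"y":0,"z":0,"wx":0,"wy":0,"wz":0},{"hand":0.0,"x":0.003,"y":0,"z":0,"wx":0,"wy":0,"wz":0},{"hand":0.0,"x":0,"y":0,"z":0,"wx":0,"wy":0,"wz":0},{"hand":0.0,"x":0,"y":0,"z":0,"wx":0,"wy":0,"wz":0}]'
python3 -m inch '[{"hand":0.0,"x":0.002,"y":0,"z":0,"wx":0,"wy":0,"wz":0},{"hand":0.0,"x":0,"y":0,"z":0,"wx":0,"wy":0,"wz":0}]'
```

```text
time_s: 7.85
ee_pos: [0.4757, 0.2046, 0.1618]
tcp_rot: [0.703, 0.078, 0.702, -0.077]
ft_force: [-0.3, -0.2, 0.3]
opening: 0.0139
time_s: 8.05
ee_pos: [0.476, 0.2051, 0.1607]
tcp_rot: [0.704, 0.078, 0.702, -0.077]
ft_force: [-2.4, -1.0, 7.7]
opening: 0.0143
```

It touched bottom with 7.7 N at the expected height. Releasing and rising.

```bash
python3 -m inch '[{"hand":0.06,"x":0,"y":0,"z":0,"wx":0,"wy":0,"wz":0},{"hand":0.06,"x":0,"y":0,"z":0,"wx":0,"wy":0,"wz":0},{"hand":0.06,"x":0,"y":0,"z":0,"wx":0,"wy":0,"wz":0},{"hand":0.06,"x":0,"y":0,"z":0,"wx":0,"wy":0,"wz":0},{"hand":0.06,"x":-0.02,"y":0,"z":0,"wx":0,"wy":0,"wz":0},{"hand":0.06,"x":-0.03,"y":0,"z":0,"wx":0,"wy":0,"wz":0},{"hand":0.09,"x":-0.04,"y":0,"z":0,"wx":0,"wy":0,"wz":0},{"hand":0.09,"x":-0.03,"y":0,"z":0,"wx":0,"wy":0,"wz":0},{"hand":0.09,"x":0,"y":0,"z":0,"wx":0,"wy":0,"wz":0}]'
python3 - <<'E'
from look import *
from cell import viewer
go([.4926,.0126,.28],np.radians(77.4-90))
for n in("side","scene"):
    c=viewer.read_camera(n);P,C,U=cloud(c);near(P,.4752,.2042,.06,.12,.21,n+" paddle")
    Q=P[(np.hypot(P[:,0]-.4752,P[:,1]-.2042)<.03)&(P[:,2]<.215)];print("top",Q[:,2].max())
E
```

```text
time_s: 8.95
ee_pos: [0.4771, 0.2059, 0.2838]
tcp_rot: [0.705, 0.079, 0.7, -0.076]
ft_force: [-0.5, 0.7, -0.7]
opening: 0.0793
t 8.95 pos [0.4771 0.2059 0.2838] jawyaw -12.6 dyaw -0.0 F [-0.5  0.7 -0.7] open 0.0793 j [ 0.02  0.3  -0.67  1.74  0.2   1.16 -0.93]
shift tool [ 0.0032 -0.1854  0.0571] turn [ 0.0008  0.0064 -0.0052]
side paddle 396 [473.  206.3] [25.1 15.4] 80.6
top 0.1957900090072351
scene paddle 250 [478.8 203.8] [22.4 15.2] 67.8
top 0.1995630671620039
```

```bash
python3 -m inch '[{"hand":0.09,"x":0,"y":-0.03,"z":0.008,"wx":0,"wy":0.003,"wz":-0.003},{"hand":0.09,"x":0,"y":-0.035,"z":0.008,"wx":0,"wy":0.003,"wz":-0.002},{"hand":0.09,"x":0,"y":-0.035,"z":0.008,"wx":0,"wy":0,"wz":0},{"hand":0.09,"x":0,"y":-0.035,"z":0.008,"wx":0,"wy":0,"wz":0},{"hand":0.09,"x":0,"y":-0.035,"z":0.008,"wx":0,"wy":0,"wz":0},{"hand":0.09,"x":0,"y":-0.035,"z":0.008,"wx":0,"wy":0,"wz":0},{"hand":0.09,"x":0,"y":-0.035,"z":0.008,"wx":0,"wy":0,"wz":0},{"hand":0.09,"x":0,"y":-0.03,"z":0.002,"wx":0,"wy":0,"wz":0},{"hand":0.09,"x":0,"y":0,"z":0,"wx":0,"wy":0,"wz":0},{"hand":0.09,"x":0,"y":0,"z":0,"wx":0,"wy":0,"wz":0}]'
python3 - <<'E'
from look import *
P,C,U,s=look("w4")
near(P,.4927,.0128,.05,.153,.17,"captop");near(P,.4927,.0128,.05,.125,.17,"cap")
q=(np.hypot(P[:,0]-.4927,P[:,1]-.0128)<.05)&(P[:,2]>.153);Q=(P[q,:2]*1000).astype(np.float32)
print("circle",cv2.minEnclosingCircle(Q),Q.mean(0),np.median(P[q,2]))
w=C[q].min(1)>90
if w.sum()>5: print("stripe",cv2.minAreaRect(Q[w]))
near(P,.4752,.2042,.05,.1,.22,"paddle")
go([.4927,.0128,.19],np.radians(77.4-90),s)
E
```

```text
time_s: 10.05
ee_pos: [0.4727, -0.0721, 0.2791]
tcp_rot: [0.7, 0.077, 0.706, -0.079]
ft_force: [-0.5, 1.1, 0.4]
opening: 0.0898
captop 5824 [491.6  10.6] [54.  54.4] 34.6
cap 5841 [491.7  10.4] [54.3 54.2] 32.2
circle ((491.93328857421875, 11.059684753417969), 27.791915893554688) [492.01608   11.516126] 0.16101233269104406
stripe ((497.69378662109375, 22.32689094543457), (20.480497360229492, 4.488960266113281), 62.90354919433594)
paddle none
t 10.05 pos [ 0.4727 -0.0721  0.2791] jawyaw -12.7 dyaw 0.1 F [-0.5  1.1  0.4] open 0.0898 j [ 0.5   0.22 -0.54  1.83  0.13  1.14 -0.31]
shift tool [0.0888 0.0875 0.0016] turn [-0.0009 -0.0074  0.004 ]
```

View pics/w4.png

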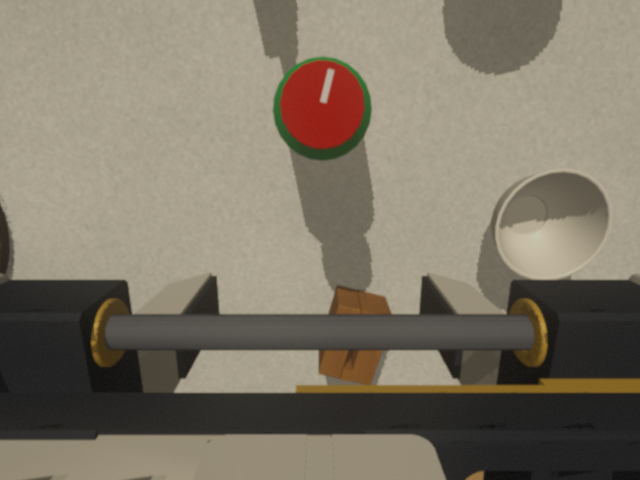

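The wrist view shows the red cap at (322,107), its stripe toward (328,85) and the empty stand at (355,335). The cap centre is about (491.9, 11.2), with the stripe at 63°.

```bash
python3 -m inch '[{"hand":0.09,"x":0,"y":0.025,"z":0,"wx":0,"wy":-0.006,"wz":0.004},{"hand":0.09,"x":0,"y":0.035,"z":0,"wx":0,"wy":0,"wz":0},{"hand":0.09,"x":0,"y":0.0255,"z":0,"wx":0,"wy":0,"wz":0},{"hand":0.09,"x":0.03,"y":0,"z":0,"wx":0,"wy":0,"wz":0},{"hand":0.09,"x":0.03,"y":0,"z":0,"wx":0,"wy":0,"wz":0},{"hand":0.09,"x":0.02,"y":0,"z":0,"wx":0,"wy":0,"wz":0},{"hand":0.09,"x":0,"y":0,"z":0,"wx":0,"wy":0,"wz":0},{"hand":0.09,"x":0,"y":0,"z":0,"wx":0,"wy":0,"wz":0}]'
python3 -c "
from h import *
go([.4919,.0112,.149],np.radians(77.4-90))"
```

```text
time_s: 10.9
ee_pos: [0.492, 0.013, 0.2005]
tcp_rot: [0.703, 0.077, 0.703, -0.076]
ft_force: [0.2, 0.3, 0.6]
opening: 0.0899
t 10.9 pos [0.492  0.013  0.2005] jawyaw -12.4 dyaw -0.2 F [0.2 0.3 0.6] open 0.0899 j [ 0.32  0.33 -0.57  1.91  0.22  0.96 -0.57]
shift tool [ 0.0515 -0.0019  0.0003] turn [ 0.0028  0.0001 -0.0005]
```

```bash
python3 -m inch '[{"hand":0.09,"x":0.02,"y":-0.0015,"z":0.0003,"wx":0,"wy":0,"wz":0},{"hand":0.09,"x":0.02,"y":0,"z":0,"wx":0,"wy":0,"wz":0},{"hand":0.09,"x":0.011,"y":0,"z":0,"wx":0,"wy":0,"wz":0},{"hand":0.09,"x":0,"y":0,"z":0,"wx":0,"wy":0,"wz":0},{"hand":0.09,"x":0,"y":0,"z":0,"wx":0,"wy":0,"wz":0}]'
python3 -c "
from h import *
go([.4919,.0112,.149],np.radians(77.4-90))"
```

```text
time_s: 11.4
ee_pos: [0.4927, 0.0106, 0.1502]
tcp_rot: [0.704, 0.077, 0.702, -0.077]
ft_force: [0.5, 1.0, 0.5]
opening: 0.0899
t 11.4 pos [0.4927 0.0106 0.1502] jawyaw -12.5 dyaw -0.1 F [0.5 1.  0.5] open 0.0899 j [ 0.3   0.39 -0.55  1.97  0.27  0.85 -0.62]
shift tool [ 0.0012  0.0004 -0.0009] turn [ 0.0012  0.0019 -0.0004]
```

Centred within 1 mm. Gripping the cap.

```bash
python3 -m inch '[{"hand":0.0,"x":0.001,"y":0,"z":-0.0008,"wx":0,"wy":0,"wz":0},{"hand":0.0,"x":0,"y":0,"z":0,"wx":0,"wy":0,"wz":0},{"hand":0.0,"x":0,"y":0,"z":0,"wx":0,"wy":0,"wz":0},{"hand":0.0,"x":0,"y":0,"z":0,"wx":0,"wy":0,"wz":0},{"hand":0.0,"x":0,"y":0,"z":0,"wx":0,"wy":0,"wz":0}]'
python3 -m inch '[{"hand":0.0,"x":0.002,"y":0,"z":0,"wx":0,"wy":0,"wz":0},{"hand":0.0,"x":0.002,"y":0,"z":0,"wx":0,"wy":0,"wz":0},{"hand":0.0,"x":0.002,"y":0,"z":0,"wx":0,"wy":0,"wz":0},{"hand":0.0,"x":0,"y":0,"z":0,"wx":0,"wy":0,"wz":0},{"hand":0.0,"x":0,"y":0,"z":0,"wx":0,"wy":0,"wz":0}]'
```

```text
time_s: 11.9
ee_pos: [0.4916, 0.0104, 0.1484]
tcp_rot: [0.703, 0.077, 0.702, -0.077]
ft_force: [4.3, -0.7, -0.2]
opening: 0.0545
time_s: 12.4
ee_pos: [0.4917, 0.0104, 0.1428]
tcp_rot: [0.704, 0.077, 0.702, -0.077]
ft_force: [-2.4, 0.0, 10.3]
opening: 0.0539
```

10.3 N at 5.6 mm matches the spring. Now turning counter-clockwise while pressed.

```bash
python3 -m inch '[{"hand":0.0,"x":0.0005,"y":0,"z":0,"wx":-0.08,"wy":0,"wz":0},{"hand":0.0,"x":0,"y":0,"z":0,"wx":-0.1,"wy":0,"wz":0},{"hand":0.0,"x":0,"y":0,"z":0,"wx":-0.1,"wy":0,"wz":0},{"hand":0.0,"x":0,"y":0,"z":0,"wx":-0.1,"wy":0,"wz":0},{"hand":0.0,"x":0,"y":0,"z":0,"wx":-0.1,"wy":0,"wz":0},{"hand":0.0,"x":0,"y":0,"z":0,"wx":0,"wy":0,"wz":0}]'
python3 -c "
from h import *
from cell import telemetry
print(telemetry.sense()['wrist_torque'])
go([.4916,.0106,.1425],np.radians(-12.5+60))"
```

```text
time_s: 13.0
ee_pos: [0.4925, 0.0108, 0.1426]
tcp_rot: [0.702, -0.093, 0.7, 0.093]
ft_force: [0.3, -0.4, 10.2]
opening: 0.0535
[-0.02863716 -0.12604785  0.05802426]
t 13.0 pos [0.4925 0.0108 0.1426] jawyaw 15.2 dyaw 32.3 F [ 0.3 -0.4 10.2] open 0.0535 j [ 0.38  0.43 -0.66  1.98  0.35  0.85 -0.21]
shift tool [ 0.0001  0.0001 -0.0009] turn [-0.5645  0.003   0.0016]
```

```bash
python3 -m inch '[{"hand":0.0,"x":0,"y":0,"z":-0.0006,"wx":-0.1,"wy":0.002,"wz":0.001},{"hand":0.0,"x":0,"y":0,"z":0,"wx":-0.1,"wy":0,"wz":0},{"hand":0.0,"x":0,"y":0,"z":0,"wx":-0.1,"wy":0,"wz":0},{"hand":0.0,"x":0,"y":0,"z":0,"wx":-0.1,"wy":0,"wz":0},{"hand":0.0,"x":0,"y":0,"z":0,"wx":-0.1,"wy":0,"wz":0},{"hand":0.0,"x":0,"y":0,"z":0,"wx":-0.06,"wy":0,"wz":0},{"hand":0.0,"x":0,"y":0,"z":0,"wx":0,"wy":0,"wz":0},{"hand":0.0,"x":0,"y":0,"z":0,"wx":0,"wy":0,"wz":0}]'
python3 -c "
from h import *
from cell import telemetry,viewer
print(telemetry.sense()['wrist_torque'])
go([.4916,.0106,.1425],np.radians(-12.5+60))"
```

```text
time_s: 13.8
ee_pos: [0.492, 0.0106, 0.1426]
tcp_rot: [0.649, -0.282, 0.648, 0.282]
ft_force: [0.6, 0.0, 9.5]
opening: 0.0539
[ 0.00055001 -0.21911887  0.01588544]
t 13.8 pos [0.492  0.0106 0.1426] jawyaw 47.0 dyaw 0.5 F [0.6 0.  9.5] open 0.0539 j [ 0.48  0.47 -0.8   1.97  0.43  0.88  0.27]
shift tool [ 0.0001  0.0003 -0.0003] turn [-0.0081  0.0013  0.0005]
```

```bash
python3 -m inch '[{"hand":0.0,"x":-0.003,"y":0,"z":0,"wx":0,"wy":0,"wz":0},{"hand":0.0,"x":-0.003,"y":0,"z":0,"wx":0,"wy":0,"wz":0},{"hand":0.0,"x":-0.003,"y":0,"z":0,"wx":0,"wy":0,"wz":0},{"hand":0.0,"x":0,"y":0,"z":0,"wx":0,"wy":0,"wz":0}]'
```

```text
time_s: 14.2
ee_pos: [0.4914, 0.0104, 0.1511]
tcp_rot: [0.648, -0.282, 0.648, 0.282]
ft_force: [2.5, 0.6, 2.0]
opening: 0.0537
```

```bash
python3 -m inch '[{"hand":0.0,"x":-0.004,"y":0,"z":0,"wx":0,"wy":0,"wz":0},{"hand":0.0,"x":-0.004,"y":0,"z":0,"wx":0,"wy":0,"wz":0},{"hand":0.0,"x":0,"y":0,"z":0,"wx":0,"wy":0,"wz":0}]'
```

```text
time_s: 14.5
ee_pos: [0.4914, 0.0103, 0.159]
tcp_rot: [0.648, -0.282, 0.648, 0.282]
ft_force: [4.5, 0.2, 1.5]
opening: 0.0537
```

It lifts freely, with no pull-down force. Raising it so the rim ends about 36 mm above the mouth.

```bash
python3 -m inch '[{"hand":0.0,"x":-0.01,"y":0,"z":0,"wx":0,"wy":0,"wz":0},{"hand":0.0,"x":-0.015,"y":0,"z":0,"wx":0,"wy":0,"wz":0},{"hand":0.0,"x":-0.01,"y":0,"z":0,"wx":0,"wy":0,"wz":0},{"hand":0.0,"x":-0.005,"y":0,"z":0,"wx":0,"wy":0,"wz":0},{"hand":0.0,"x":0,"y":0,"z":0,"wx":0,"wy":0,"wz":0},{"hand":0.0,"x":0,"y":0,"z":0,"wx":0,"wy":0,"wz":0}]'
python3 - <<'E'
from look import *
from cell import viewer
go([.4916,.0106,.1985],np.radians(-12.5+60))
im=[]
for n,(x,y) in dict(side=(220,140),scene=(260,140)).items():
    c=viewer.read_camera(n);P,C,U=cloud(c)
    h=cv2.cvtColor(C[None],cv2.COLOR_RGB2HSV)[0];r=(h[:,1]>150)&((h[:,0]<8)|(h[:,0]>172))&(np.hypot(P[:,0]-.492,P[:,1]-.011)<.05)
    print(n,r.sum(),"cap z",np.percentile(P[r,2],[1,5,50,95,99]) if r.sum() else 0,np.mean(P[r],0))
    near(P,.4752,.2042,.06,.1,.19,n+" paddle")
    Q=P[(np.hypot(P[:,0]-.4752,P[:,1]-.2042)<.03)&(P[:,2]<.215)];print("top",Q[:,2].max())
    im.append(cv2.resize(c["frame"][y:y+250,x:x+180,::-1],(400,556)))
cv2.imwrite("pics/e.png",np.hstack(im))
E
```

```text
time_s: 15.1
ee_pos: [0.4904, 0.0101, 0.1983]
tcp_rot: [0.648, -0.282, 0.649, 0.282]
ft_force: [0.2, -0.0, -0.7]
opening: 0.0535
t 15.1 pos [0.4904 0.0101 0.1983] jawyaw 47.0 dyaw 0.5 F [ 0.2 -0.  -0.7] open 0.0535 j [ 0.53  0.4  -0.85  1.9   0.35  1.    0.34]
shift tool [-0.0002 -0.0005  0.0012] turn [-0.0083 -0.0015 -0.0015]
side 489 cap z [0.1825452  0.18526021 0.20753638 0.21088542 0.21195579] [0.48023186 0.02157659 0.20288749]
side paddle 413 [469.8 209.1] [23.8 14. ] 45.2
top 0.19588500871406556
scene 0 cap z 0 [nan nan nan]
scene paddle 249 [482.5 204.5] [13.3 23.4] 12.7
top 0.19712904541337273
  return _methods._mean(a, axis=axis, dtype=dtype,
  ret = um.true_divide(
```

View pics/e.png

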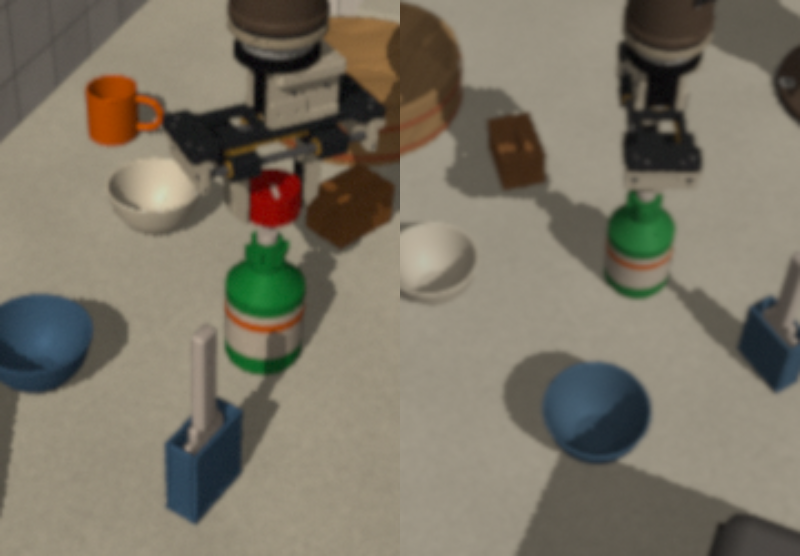

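The side crop shows the red cap level in the jaws at (275,198), above the open neck at (265,245), and the paddle standing in the jar at (203,385). The bowls are in place. The scene crop agrees, though there the gripper hides the cap. Handing in.

```bash
python3 -c "
from cell import workorder
print(workorder.hand_in())"
```

```text
the job is handed in; nothing more can be done
None
```

The soak is ready and the job is handed in: the paddle stands blade-down in the blue jar, released, and the arm is holding the cap above the open bottle. It took about 15 s of the 58 s allowed.

**Paddle:** I lifted it straight out of the stand and lowered it into the jar until it touched bottom with 7.7 N. Its top was last measured at 196–197 mm, against the 195 mm expected when fully seated.

**Cap:** I pressed it about 6 mm at around 10 N and turned it 59.5° counter-clockwise while pressed. It lifted off without resistance.

**Last checks:**
- **Cap position:** its lower edge is at about 180–182 mm, roughly 36 mm clear of the mouth. The gripper is about 1–2 mm off the bottle's measured axis and within 0.2° of pointing straight down.
- **Bystanders:** the bowls and the visible part of the tub looked undisturbed. The spatula was outside the last pictures, but the arm never went near it.
- **What failed or disagreed:**
  - The first move command was refused for its format, and nothing moved.
  - The two fixed cameras differed by about 5 mm, rising to 13 mm for the paddle's handle in the last pictures. I used the wrist camera for the grasps and the jar.
  - In the last check the gripper hid the cap from the scene camera, so only the side camera confirms it.

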